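# Clear the model-painting bench

### The arm

A 6-joint arm with a two-finger parallel gripper is mounted at the origin on the work surface. World frame = base frame: x ahead of the robot, y to its left, z up, the work surface at z = 0. Lengths are in mm, angles in rad, forces in N, time in s.
With the tool pointing down it reaches from about 300 to 775 mm from the base axis. Payload 14.6 kg.
Tool frame: the origin (TCP) lies between the finger pads; the fingertips stand 19 mm ahead of it and the grasp point (between the pads) is the TCP; z points along the fingers, y is the line along which they close (so a half turn about z gives the same grasp; the last joint's range is limited). The gripper opens to 94 mm and grips with 3 to 60 N. Pads are 16 mm wide; open, the fingers measure 119 mm over their backs; the gripper's body (75 mm by 177 mm) begins 78 mm behind the grasp point.
Start: joints at [1.181, 0.3, 1.521, -0, 1.321, -0.067], TCP at [174.47, 521.584, 191.646] pointing down, gripper open.
Joint ranges: [-3.03, 3.03], [-0.79, 2.21], [0.23, 2.52], [-1.04, 4.18], [0, 3.07], [-2.55, 2.55]. Speed limits (rad/s): [2.22, 2.22, 2.57, 3.14, 3.14, 3.14].

### API

Orientations are given as [roll, pitch, yaw] about the fixed x, y, z axes, in that order (R = Rz(yaw) Ry(pitch) Rx(roll)).
In Python, from cell import monitor, imaging, job, find_in, trace gives the robot as it stands. The module is installed in compiled form; this text tells all that it offers.
- The arm moves only by the tool arm_command, never from a script. Its argument "steps" is a list of rows, each a list of 5 numbers: the opening, from 0 (shut) to 1 (fully open), then the shift along the tool's x, y, z in mm, then the turn about the tool's z in degrees. In form: [[gripper, dx, dy, dz, turn], ...]. A call has 1 to 20 rows; each row is the pose to reach, as a shift and turn from the pose commanded when the call began, along the tool's axes at that moment; what a row does not reach only later rows make up. A row lasts 1/8 s, in which the tool goes at most 62.5 mm and 10.7 degrees, less where a joint would pass 70% of its speed; a pose out of reach is approached as far as the arm can. A call with a gripper value outside its range is refused whole. The fingers move at their own pace and stop on an object; "force" is the grip in N (left out, the last holds). Time passes only in rows, so rows that repeat a pose let the fingers close. It gives the time, the measured TCP pose, the force, the opening and the grip force at its end, in the units of the state.
- monitor.read_state(): the state, without advancing time (a new reading comes with each control period).
- imaging.camera(name): name is "scene" or "top" or "wrist"; returns a dict with "img" (400x640x3 uint8, red, green, blue), "mtx" (3x3 intrinsics, pixels), "view" (4x4, takes a point from world to camera coordinates). Camera axes: x right, y down, z forward; pixel columns grow to the right and rows downward; lengths in mm; the calibration is good to about 2 mm. A picture is of the moment at which its call begins. There is no depth.
- job.sign_off(): hands the job in; it is judged then, once.
Trained networks look in a picture, given as the dict that the camera call returned (one of the last four; its "shot" number tells which), for a name from the list of things; names that differ only in an ending like _2 or _b are one class to them, and where a whole thing is asked for, a point or a joint stands for the part that bears it (a point fixed in the world has none). Each returns a list of dicts, best first, with "p" (0 to 1); they miss things now and then, are a little off and sometimes report something else, mostly with a low value. They report only what shows in the picture. A call takes as long as a camera call. They do not tell look-alikes from the thing itself.
- find_in(picture, target): "rect" ([centre column, centre row, width, height] in pixels, round what is visible of it).
- trace(picture, target): "region" (400x640 bool, what is visible of it) and "rect" ([centre column, centre row, width, height] in pixels, round what is visible of it).
The state is a dict: "clock": time; "joints": joint angles; "qd": joint speeds; "effort": joint torques, N m; "eef_pos": TCP position; "eef_rot": TCP orientation; "wrist_force": force on the tool from outside, world axes, zero at the start; "moment": the same for the moment, N m; "finger_gap": finger opening in mm; "finger_force": force on a finger pad.
Only numpy, scipy, OpenCV 4.12 (cv2) and the standard library are available. Lean on these libraries where they do the work, as an engineer would, in place of code of your own. Each camera call takes 0.05 s, during which the arm holds its last target. There are 200 camera calls.

### The job

Tidy up after a painting session: stand both paint pots upright in the square plywood tray, stand both grey figures upright on the round cork-topped stand with their feet wholly on the cork, and lay the file flat in the long aluminium tray, along its length. Set the pots and figures down rather than dropping them, never tip them over, and leave the glue bottle and the mug where they are.

Things in the scene. Friction and masses are not known exactly. Their poses are not given: they have to be found in the camera images.
- large_pot_mid (a point): Large paint pot, loose, standing upright on the bench: plain cylinder 46 mm in diameter, 52 mm tall, white with a flat metal screw lid of the same diameter. The point is on its axis half-way up (26 mm above its underside); z is up its axis.
- small_pot_mid (a point): Small paint pot, loose, upright on the bench: plain cylinder 32 mm in diameter, 40 mm tall, white with a flat metal lid of the same diameter. The point is on its axis half-way up (20 mm above its underside); z is up its axis.
- wizard_mid (a point): Unpainted light-grey model figure in a robe and a pointed hat, loose, upright on the bench, 74 mm tall. Round foot 36 mm in diameter and 5 mm thick, then a straight round body 24 mm in diameter from 5 to 38 mm up (grip it there), then shoulders, head and a cone hat with a 23 mm brim 52 mm up. The point is on its axis 37 mm above its underside; z is up.
- guard_mid (a point): Unpainted light-grey model figure in a coat and a flat-topped cylindrical cap (17 mm wide, with a small peak), loose, upright on the bench, 64 mm tall. Round foot 36 mm in diameter and 5 mm thick, then a straight round body 24 mm in diameter from 5 to 38 mm up (grip it there), then shoulders, head and cap. The point is on its axis 32 mm above its underside; z is up.
- file_mid (a point): Small hand file, loose, lying flat on the bench, 120 mm long in all. Wooden handle of 16 x 16 mm section; steel blade 10 mm wide, 4 mm thick, at mid-height. The point is in the middle of the handle's section, 8 mm above its underside and near the centre of mass; x runs along the file towards the blade: the handle reaches from -45 to +30 mm, the blade's tip is at +75 mm. z is up.
- pot_tray: Square plywood tray, fixed: 150 x 150 mm outside, 25 mm high, open on top, walls and floor 4 mm thick (inside 142 x 142 mm, floor 4 mm above the bench). Origin at the centre of its underside; x and y along its sides, z up. The pots' place.
- cork_stand: Round stand with a flat cork top, fixed: 150 mm in diameter, top 18 mm above the bench, no rim. Origin on its axis at the underside; z up. The figures' place.
- file_tray: Long low aluminium tray, fixed: 200 mm long, 98 mm wide, 15 mm high, open on top, walls and floor 4 mm thick (inside 192 x 90 mm, floor 4 mm above the bench). Origin at the centre of its underside; x along its length, y across, z up. The file's place.
- glue: Bystander, loose: white glue bottle with an orange nozzle, 40 mm in diameter, 95 mm tall, upright beside the work. Origin at the centre of its underside. Leave it alone.
- mug: Bystander, loose: white mug, 72 mm in diameter with a handle, 80 mm tall, upright beside the work. Origin at the centre of its underside. Leave it alone.
Things that resemble listed ones, but are neither listed nor needed, are in the scene too. What is shaped like the part that bears small_pot_mid but green is not meant.

How it is judged (in metres and radians):
At the end, for the whole second after the job is handed in: Both pots stand upright (within 0.15 rad) on the floor of the square tray; both figures stand upright (within 0.15 rad) on the cork, axis within 62 mm of the stand's axis; the file lies flat on the floor of the long tray, within 0.3 rad of its length; all five released and at rest (x of large_pot_mid in the frame of pot_tray between -0.06 and 0.06 m and y of large_pot_mid in the frame of pot_tray between -0.06 and 0.06 m and z of large_pot_mid in the frame of pot_tray between 0.024 and 0.036 m and angle between each of large_pot_mid, small_pot_mid, wizard_mid, guard_mid's own z axis and vertical below 0.15 rad and x of small_pot_mid in the frame of pot_tray between -0.06 and 0.06 m and y of small_pot_mid in the frame of pot_tray between -0.06 and 0.06 m and z of small_pot_mid in the frame of pot_tray between 0.018 and 0.03 m and horizontal distance between each of wizard_mid, guard_mid and cork_stand below 0.062 m and z of wizard_mid in the frame of cork_stand between 0.049 and 0.061 m and z of guard_mid in the frame of cork_stand between 0.044 and 0.056 m and x of file_mid in the frame of file_tray between -0.06 and 0.06 m and y of file_mid in the frame of file_tray between -0.042 and 0.042 m and z of file_mid in the frame of file_tray between 0.004 and 0.019 m and angle between the x axis of file_mid and the x axis of file_tray, either way round below 0.3 rad and linear speed of each of large_pot, small_pot, wizard, guard, file below 0.02 m/s and angular speed of each of large_pot, small_pot, wizard, guard, file below 0.3 rad/s); the robot touches nothing.
It fails at once if the glue bottle or the mug is knocked over or pushed more than 20 mm (distance of any of glue, mug from where it was at the start of the episode above 0.02 m or angle between any of glue, mug's own z axis and vertical above 0.5 rad).
It fails at once if a pot or a figure is tipped over (more than 50 degrees) (angle between any of large_pot_mid, small_pot_mid, wizard_mid, guard_mid's own z axis and vertical above 0.87 rad).
It fails at once if a pot or a figure is let go in the air, more than 25 mm above where it would stand ((contact force between large_pot and anything else below 0.005 N and height (world z) of large_pot_mid above 0.069 m) or (contact force between small_pot and anything else below 0.005 N and height (world z) of small_pot_mid above 0.063 m) or (contact force between wizard and anything else below 0.005 N and height (world z) of wizard_mid above 0.08 m) or (contact force between guard and anything else below 0.005 N and height (world z) of guard_mid above 0.075 m)).
It also fails if it takes over 118 s, if anything falls off the work surface, if the arm or the gripper's body presses on something with over 40 N, if the wrist force passes 120 N, or if a joint passes its speed limit or range.

## Working session

There is one attempt and no reset: what is moved stays moved. The work goes in short steps, Python scripts to look and compute and a tool call to move; the robot and the scene stay as the last step left them, time stands still between calls to the robot, and variables do not carry over. Pictures are saved under pics/ and viewed, at most 14 in all, crops included, and the job is handed in when it is done.

Besides the shell and the picture viewer there is one more tool, called by a JSON object that holds its "api" and its "payload". arm_command: Moves the arm, as the interface text tells. Its arguments: {"type":"object","properties":{"steps":{"type":"array","items":{"type":"array","items":{"type":"number"}}},"force":{"type":"number"}},"required":["steps"]}

```bash
mkdir -p pics; cat > h.py <<'E'
import numpy as np, cv2
from cell import monitor, imaging, job, find_in, trace
N=["large_pot_mid","small_pot_mid","wizard_mid","guard_mid","file_mid","pot_tray","cork_stand","file_tray","glue","mug"]
def save(c,f,crop=None,s=1):
    im=c["img"][...,::-1]
    if crop: im=im[crop[1]:crop[3],crop[0]:crop[2]]
    cv2.imwrite("pics/"+f,cv2.resize(im,None,fx=s,fy=s,interpolation=cv2.INTER_CUBIC))
def at(c,u,v,z):
    "pixel to world on plane z"
    V=c["view"];R=V[:3,:3];o=-R.T@V[:3,3];d=R.T@np.linalg.inv(c["mtx"])@[u,v,1]
    return o+d*(z-o[2])/d[2]
def proj(c,p):
    q=c["mtx"]@(c["view"][:3,:3]@p+c["view"][:3,3]);return q[:2]/q[2]
def tri(cs,uvs):
    A=[];b=[]
    for c,(u,v) in zip(cs,uvs):
        V=c["view"];R=V[:3,:3];o=-R.T@V[:3,3];d=R.T@np.linalg.inv(c["mtx"])@[u,v,1];d/=np.linalg.norm(d)
        P=np.eye(3)-np.outer(d,d);A.append(P);b.append(P@o)
    return np.linalg.lstsq(np.vstack(A),np.hstack(b),rcond=None)[0]
E
python3 - <<'E'
from h import *
np.set_printoptions(precision=1,suppress=True)
print(monitor.read_state())
for n in ["top","scene"]:
    c=imaging.camera(n);save(c,n+"0.png")
    V=c["view"];print(n,"cam at",-V[:3,:3].T@V[:3,3],"ax",V[2,:3],c["mtx"][0,0])
    for t in N:
        for d in find_in(c,t)[:4]:
            r=np.array(d["rect"]);print(t,round(d["p"],2),r,at(c,r[0],r[1],20))
E
```

```text
{'clock': 0.0, 'joints': array([ 1.2,  0.3,  1.5, -0. ,  1.3, -0.1]), 'qd': array([ 0., -0.,  0., -0., -0., -0.]), 'effort': array([ -0. , -53.2, -35.3,   0.1,   0. ,   0. ]), 'eef_pos': array([174.4, 521.3, 191.1]), 'eef_rot': array([-3.1, -0. ,  2.8]), 'wrist_force': array([0. , 0.3, 1.1]), 'moment': array([-0., -0.,  0.]), 'finger_force': 0.0, 'finger_gap': 94.19655330396724}
top cam at [ 413.9  -16.6 1190.6] ax [ 0.1  0.  -1. ] 453.7545870332478
large_pot_mid 0.5 [270.1 229.3  18.1  17. ] [448.5 123.7  20. ]
small_pot_mid 0.58 [207.3 244.5  10.3  16. ] [404.9 283.4  20. ]
small_pot_mid 0.58 [231.2 222.5  17.3   9. ] [463.2 224.7  20. ]
small_pot_mid 0.44 [194.7 207.   14.2   9. ] [500.6 321.   20. ]
wizard_mid 0.71 [420.7 249.8  19.4  15.3] [ 407.1 -264.8   20. ]
wizard_mid 0.43 [147.6 204.7  20.5  18.2] [503.  443.3  20. ]
guard_mid 0.7 [324.8 231.4  16.9  16.9] [447.2 -17.4  20. ]
guard_mid 0.54 [230.1 156.9  65.5  64.5] [634.5 235.6  20. ]
pot_tray 0.57 [230.  157.6  66.   62. ] [632.6 235.8  20. ]
cork_stand 0.65 [319.2 162.6  59.3  58.9] [626.1   2.4  20. ]
file_tray 0.67 [4
[... 410 characters left out ...]
[414.5 291.1  20. ]
small_pot_mid 0.7 [393.5 250.8  17.3  21.4] [467.4 225.8  20. ]
small_pot_mid 0.54 [406.1 223.8  10.1  21. ] [371.9 199.4  20. ]
small_pot_mid 0.52 [416.8 279.3  13.   19. ] [500.  317.6  20. ]
guard_mid 0.61 [326.7 196.1  15.6  21.7] [436.  -24.3  20. ]
file_mid 0.63 [296.  178.3  27.3  16.7] [ 441.6 -136.6   20. ]
pot_tray 0.93 [357.1 299.   92.9  82.2] [639.  242.9  20. ]
pot_tray 0.74 [273.4 150.3  11.5  21.4] [ 398.9 -271.2   20. ]
cork_stand 0.55 [285.6 243.   59.5  48.4] [631.5   3.6  20. ]
file_tray 0.74 [222.8 204.1  78.7  49.1] [ 649.4 -219.    20. ]
glue 0.87 [463.6 306.3  25.1  31.4] [490.1 439.9  20. ]
mug 0.85 [215.  140.7  31.2  34.6] [ 488.5 -439.3   20. ]
```

```bash
python3 - <<'E'
import cv2
for f,(x0,y0,x1,y1) in {"top":(130,110,530,310),"scene":(190,110,510,350)}.items():
    cv2.imwrite(f"pics/{f}z.png",cv2.resize(cv2.imread(f"pics/{f}0.png")[y0:y1,x0:x1],None,fx=2,fy=2,interpolation=cv2.INTER_CUBIC))
E
```

```text
(no output)
```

View pics/topz.png

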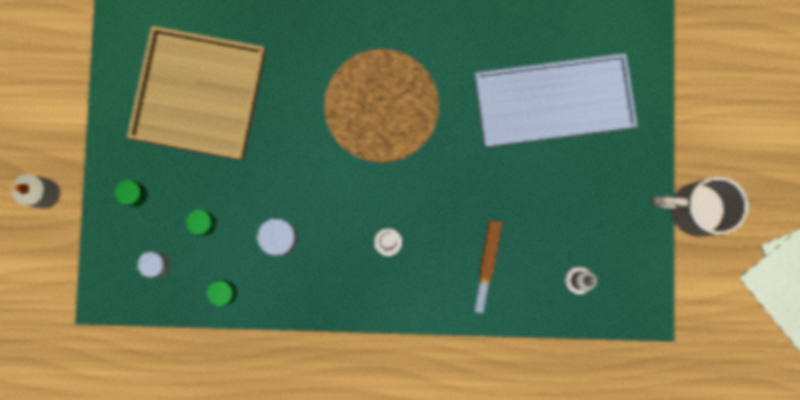

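View pics/scenez.png

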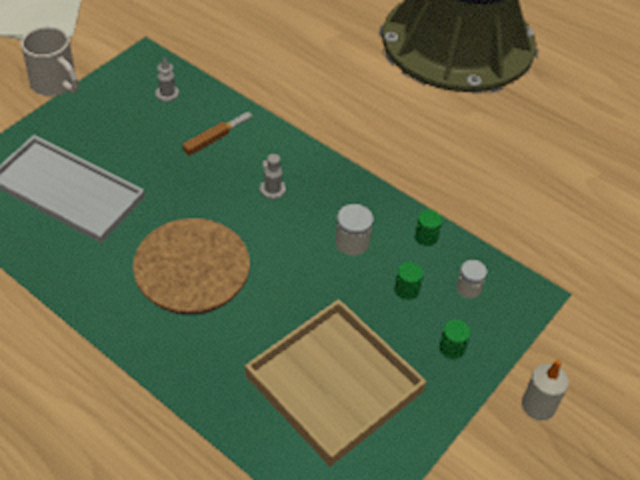

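Top picture (full-frame px): white small pot at (205,242), with green look-alikes at (194,206), (230,221) and (239,256). The large pot is at (268,229), the guard (flat cap) at (324,231), the wizard (pointed hat) at (420,250), and the file at (374,243) with its blade towards the robot. I choose the white-lidded small pot.

```bash
cat >> h.py <<'E'
def go(x,y,z,yaw):
    "shift/turn in tool axes from present pose to world target"
    s=monitor.read_state();p=np.array(s["eef_pos"]);a=s["eef_rot"][2]
    d=np.array([x,y,z])-p;t=(a-yaw+np.pi/2)%np.pi-np.pi/2
    return np.round([np.cos(a)*d[0]+np.sin(a)*d[1],np.sin(a)*d[0]-np.cos(a)*d[1],-d[2],np.degrees(t)],1)
def near(c,t,exp,f=trace,r=25):
    "region nearest to expected pixel"
    L=[d for d in f(c,t) if np.hypot(*(np.array(d["rect"][:2])-exp))<r]
    return L[0] if L else None
E
python3 - <<'E'
from h import *
np.set_printoptions(precision=3,suppress=True)
s=monitor.read_state();print(s["eef_rot"],s["joints"])
E0={"large_pot_mid":[(268,229),(367,225)],"small_pot_mid":[(206,243),(426,250)],"wizard_mid":[(420,250),(273,150)],"guard_mid":[(324,231),(327,197)],"file_mid":[(374,243),(298,177)],"pot_tray":[(229,157),(358,300)],"cork_stand":[(320,162),(286,243)],"file_tray":[(408,160),(224,204)]}
cs=[imaging.camera("top"),imaging.camera("scene")]
for t,e in E0.items():
    uv=[]
    for c,x in zip(cs,e):
        d=near(c,t,x)
        if d is None: print(t,"miss",x);continue
        m=d["region"].astype(np.uint8);M=cv2.moments(m,True);uv.append((M["m10"]/M["m00"],M["m01"]/M["m00"]))
        if c is cs[0]:
            cn=max(cv2.findContours(m,0,1)[0],key=cv2.contourArea);b=cv2.boxPoints(cv2.minAreaRect(cn))
            q=np.array([at(c,*k,15)[:2] for k in b]);e1,e2=q[1]-q[0],q[2]-q[1]
            L=e1 if np.hypot(*e1)>np.hypot(*e2) else e2
            print("   len",np.hypot(*e1),np.hypot(*e2),"ang",np.degrees(np.arctan2(L[1],L[0])),"cen",q.mean(0))
    if len(uv)==2:
        X=tri(cs,uv);print(t,uv,X,"res",proj(cs[0],X)-uv[0])
E
```

```text
[-3.142 -0.     2.819] [ 1.181  0.3    1.521  0.     1.321 -0.067]
   len 49.261265058834304 43.963502874377184 ang -88.35833420986832 cen [450.671 128.5  ]
large_pot_mid [(268.76258992805754, 228.35611510791367), (366.56857855361596, 224.01995012468828)] [450.496 125.883  31.109] res [-0.011  0.008]
   len 36.17592526521225 25.728377003625855 ang -88.35835392912242 cen [411.307 285.813]
small_pot_mid miss (426, 250)
   len 37.17285269515155 31.927311519372743 ang -62.092053996948074 cen [ 408.072 -264.514]
wizard_mid miss (273, 150)
guard_mid miss (324, 231)
   len 118.23901453450151 17.129119887410354 ang -9.205805346288605 cen [ 422.529 -144.231]
file_mid [(373.7970479704797, 241.07749077490774), (296.2451923076923, 176.8221153846154)] [ 427.283 -146.769    8.409] res [ 0.589 -0.452]
   len 153.5696333825242 157.07273701665827 ang -99.8404072366146 cen [637.246 241.979]
pot_tray [(228.38941736028536, 156.34928656361475), (357.18116122601543, 299.98529778220785)] [637.137 242.061  12.291] res [-0.073  0.049]
   len 150.34397008699077 148.70444945554362 ang -88.35823238412989 cen [629.09  -0.91]
cork_stand [(320.590366088632, 162.3942196531792), (285.0462031107045, 242.5498627630375)] [628.062  -1.487  14.07 ] res [ 0.12  -0.094]
   len 202.02854019745521 99.9839369327798 ang -80.3395998524513 cen [ 640.516 -229.535]
file_tray [(407.8544935805991, 159.94472182596292), (223.38425925925927, 203.15462962962962)] [ 641.062 -230.063    9.138] res [-0.337  0.277]
```

```bash
python3 -c "
from h import *
print(go(409,284,150,np.radians(135)))"
```

```text
[-297.8 -150.9   41.7   26.5]
```

{"api": "arm_command", "payload": {"steps": [[0.6,-50,-25,7,5],[0.6,-100,-50,14,10],[0.6,-150,-75,21,15],[0.6,-200,-100,28,20],[0.6,-250,-125,35,26],[0.6,-298,-151,42,26.5],[0.6,-298,-151,42,26.5],[0.6,-298,-151,42,26.5]], "force": 15}}

```text
clock: 3.0
eef_pos: [408.9, 284.2, 149.8]
eef_rot: [3.141, -0.0, 2.356]
wrist_force: [-0.8, -0.1, 0.3]
finger_gap: 56.7
finger_force: 0.0
```

```bash
cat >> h.py <<'E'
def look(f,names,z,show=True):
    c=imaging.camera("wrist");s=monitor.read_state();V=c["view"]
    print("tcp",s["eef_pos"],np.degrees(s["eef_rot"][2]),"cam",-V[:3,:3].T@V[:3,3],"ax",V[2,:3])
    if show: save(c,f)
    for t in names:
        for d in trace(c,t)[:4]:
            m=d["region"].astype(np.uint8);M=cv2.moments(m,True);u,v=M["m10"]/M["m00"],M["m01"]/M["m00"]
            print(t,round(d["p"],2),np.round(d["rect"]),"cen",round(u),round(v),at(c,u,v,z),"col",c["img"][d["region"]].mean(0).round())
    return c
E
python3 - <<'E'
from h import *
np.set_printoptions(precision=1,suppress=True)
look("w1.png",["small_pot_mid"],20)
E
```

```text
tcp [408.7 284.6 149.8] 135.05620618506606 cam [355.2 338.2 342.9] ax [ 0.2 -0.2 -1. ]
small_pot_mid 0.89 [231. 220.  44.  39.] cen 232 220 [377.9 194.4  20. ] col [ 55. 137.  73.]
small_pot_mid 0.87 [316. 184.  33.  38.] cen 318 183 [412.6 284.6  20. ] col [182. 188. 195.]
small_pot_mid 0.84 [404. 221.  38.  45.] cen 404 221 [504.1 319.2  20. ] col [ 52. 136.  70.]
small_pot_mid 0.7 [318. 256.  32.  44.] cen 316 257 [468.4 226.2  20. ] col [ 52. 135.  69.]
```

View pics/w1.png

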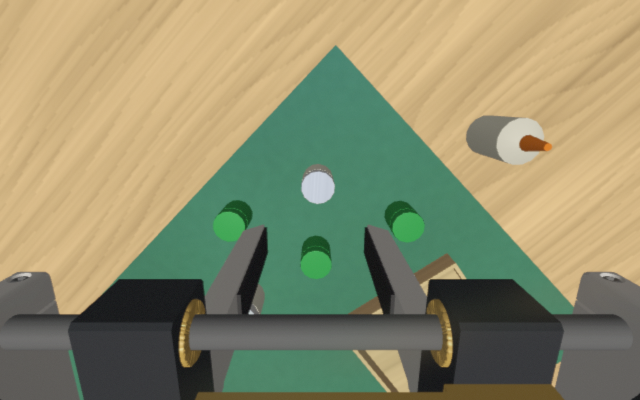

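The white pot is at (318,185), between the finger lines, with the green look-alikes around it at (230,223), (316,262) and (406,227). The choice holds.

```bash
python3 - <<'E'
from h import *
np.set_printoptions(precision=1,suppress=True)
a=imaging.camera("wrist");b=imaging.camera("top")
f=lambda c,e:near(c,"small_pot_mid",e,find_in,12)
ra=f(a,(316,184));rb=f(b,(205,243));print(rb)
# lid centre in wrist/top by bright lid colour
for c,e in((a,(316,186)),(b,(205,242))):
    pass
if ra and rb: X=tri([a,b],[ra["rect"][:2],rb["rect"][:2]]);print(X,proj(a,X)-ra["rect"][:2])
print(at(a,318,187,40), go(411,285,24,np.radians(135)))
E
```

```text
{'rect': [208.1, 242.4, 17.9, 13.7], 'p': 0.63}
[411.7 282.   20.9] [-1.4 -0.6]
[411.2 286.3  40. ] [ -1.2   1.9 125.8   0.1]
```

{"api": "arm_command", "payload": {"steps": [[0.6,-1,2,45,0],[0.6,-1,2,85,0],[0.6,-1,2,115,0],[0.6,-1,2,126,0],[0.6,-1,2,126,0],[0.25,-1,2,126,0],[0.25,-1,2,126,0],[0.25,-1,2,126,0],[0.25,-1,2,126,0],[0.25,-1,2,120,0],[0.25,-1,2,100,0],[0.25,-1,2,70,0],[0.25,-1,2,46,0],[0.25,-1,2,46,0]], "force": 15}}

```text
clock: 5.05
eef_pos: [411.9, 284.9, 105.1]
eef_rot: [3.139, 0.001, 2.356]
wrist_force: [0.3, -0.6, -1.2]
finger_gap: 30.3
finger_force: 15.0
```

```bash
python3 -c "
from h import *
print(monitor.read_state()['finger_gap'],monitor.read_state()['eef_pos'])
# pots along tray axis; unit u at -10deg
for s in(35,-30):
  u=np.array([np.cos(np.radians(-9.8)),np.sin(np.radians(-9.8))]);v=np.array([-u[1],u[0]]);p=np.array([637,242])+s*v;print(s,p,go(*p,29,np.radians(80.2)))"
```

```text
30.311016240916462 [411.94209419 284.94366439 105.07224974]
35 [642.95733247 276.48927645] [-169.3  157.4   76.1   54.8]
-30 [631.89371503 212.43776305] [-206.8  104.3   76.1   54.8]
```

{"api": "arm_command", "payload": {"steps": [[0.25,-22,20,0,8],[0.25,-46,43,0,16],[0.25,-72,67,0,24],[0.25,-98,91,0,32],[0.25,-124,115,0,40],[0.25,-148,138,0,48],[0.25,-165,153,0,54.8],[0.25,-169,157,0,54.8],[0.25,-169,157,15,54.8],[0.25,-169,157,40,54.8],[0.25,-169,157,62,54.8],[0.25,-169,157,72,54.8],[0.25,-169,157,76,54.8],[0.25,-169,157,76.5,54.8],[0.25,-169,157,76.5,54.8]]}}

```text
clock: 6.92
eef_pos: [642.0, 276.4, 28.3]
eef_rot: [3.141, -0.001, 1.4]
wrist_force: [-3.5, -0.7, 5.6]
finger_gap: 30.9
finger_force: 15.0
```

{"api": "arm_command", "payload": {"steps": [[0.5,0,0,0,0],[0.5,0,0,0,0],[0.5,0,0,0,0],[0.5,0,0,-20,0],[0.5,0,0,-60,0],[0.5,0,0,-110,0],[0.5,0,0,-120,0]]}}

```text
clock: 7.8
eef_pos: [643.2, 276.7, 152.9]
eef_rot: [3.135, -0.004, 1.4]
wrist_force: [0.0, 0.1, -0.3]
finger_gap: 46.8
finger_force: 0.0
```

```bash
python3 -c "
from h import *
print(go(450.5,126.5,150,np.radians(90)))
look('w2.png',['small_pot_mid','pot_tray'],24)
"
```

```text
[-180.7 -164.4    2.9   -9.8]
tcp [642.87626258 276.4717075  151.86875955] 80.20599472432558 cam [656.07570759 351.78824463 346.38905297] ax [-0.03875091 -0.25889923 -0.9651267 ]
small_pot_mid 0.83 [166. 167.  45.  39.] cen 165 165 [502.60823478 319.20229748  24.        ] col [ 57. 139.  74.]
small_pot_mid 0.79 [ 88. 291.  55.  42.] cen 88 293 [379.58904172 196.73781417  24.        ] col [ 44. 115.  59.]
small_pot_mid 0.72 [312. 188.  37.  39.] cen 313 184 [642.27733654 275.5656023   24.        ] col [187. 192. 199.]
small_pot_mid 0.59 [161. 257.  42.  43.] cen 158 255 [467.90991305 227.23191322  24.        ] col [ 48. 126.  65.]
pot_tray 0.55 [315. 211. 151. 143.] cen 314 204 [639.87828217 254.64887606  24.        ] col [194. 176. 134.]
```

{"api": "arm_command", "payload": {"steps": [[0.8,-36,-33,0,-3],[0.8,-80,-73,0,-6],[0.8,-124,-113,0,-10],[0.8,-164,-149,0,-10],[0.8,-181,-164,0,-10],[0.8,-181,-164,0,-10],[0.8,-181,-164,0,-10]]}}

```text
clock: 8.82
eef_pos: [449.8, 126.0, 146.7]
eef_rot: [-3.141, 0.0, 1.574]
wrist_force: [0.1, 0.5, -0.3]
finger_gap: 75.4
finger_force: 0.0
```

```bash
python3 - <<'E'
from h import *
np.set_printoptions(precision=1,suppress=True)
c=look('w3.png',['large_pot_mid'],26)
d=trace(c,'large_pot_mid')[0]["rect"]
print("lid", at(c,d[0],d[1]+d[3]/2-d[2]*.48,52))
t=imaging.camera("top");r=near(t,'large_pot_mid',(269,229))
if r: X=tri([c,t],[d[:2],r["rect"][:2]]);print("tri",X)
print(go(450,126,26,np.pi/2))
E
```

```text
tcp [449.9 126.1 146.6] 90.22095648818049 cam [450.7 202.8 339.8] ax [ 0.  -0.3 -1. ]
large_pot_mid 0.64 [316. 185.  52.  61.] cen 315 186 [450.5 124.1  26. ] col [185. 192. 199.]
lid [451.5 126.6  52. ]
[  0.1   0.4 120.8   0.2]
```

View pics/w3.png

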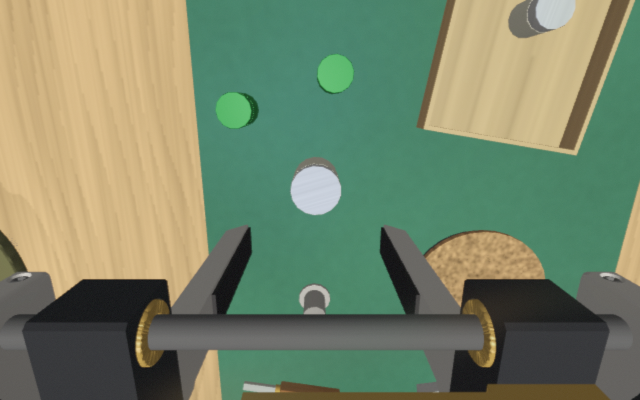

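The large pot's lid is at (316,190), centred between the fingers. The small pot stands in the tray at (550,10).

{"api": "arm_command", "payload": {"steps": [[0.8,0,0,45,0],[0.8,0,0,85,0],[0.8,0,0,112,0],[0.8,0,0,120,0],[0.8,0,0,120,0],[0.4,0,0,120,0],[0.4,0,0,120,0],[0.4,0,0,120,0],[0.4,0,0,120,0],[0.4,0,0,120,0],[0.4,0,0,114,0],[0.4,0,0,94,0],[0.4,0,0,64,0],[0.4,0,0,40,0],[0.4,0,0,40,0]], "force": 22}}

```text
clock: 10.95
eef_pos: [450.1, 125.8, 108.4]
eef_rot: [3.139, -0.001, 1.574]
wrist_force: [-0.1, -0.6, -0.8]
finger_gap: 45.7
finger_force: 22.0
```

```bash
python3 -c "
from h import *
print(go(631.9,212.4,30.5,np.radians(80.2)))"
```

```text
[ 86.  182.1  77.9  10. ]
```

{"api": "arm_command", "payload": {"steps": [[0.4,12,25,0,1],[0.4,28,60,0,3],[0.4,46,98,0,6],[0.4,64,136,0,9],[0.4,79,167,0,10],[0.4,86,182,0,10],[0.4,86,182,0,10],[0.4,86,182,15,10],[0.4,86,182,40,10],[0.4,86,182,62,10],[0.4,86,182,72,10],[0.4,86,182,75,10],[0.4,86,182,76,10],[0.4,86,182,76,10]]}}

```text
clock: 12.7
eef_pos: [631.4, 212.4, 31.8]
eef_rot: [3.141, -0.0, 1.4]
wrist_force: [0.0, 0.4, -0.9]
finger_gap: 45.4
finger_force: 22.0
```

{"api": "arm_command", "payload": {"steps": [[0.4,0,0,1,0],[0.4,0,0,1.5,0],[0.66,0,0,1.5,0],[0.66,0,0,1.5,0],[0.66,0,0,1.5,0],[0.66,0,0,-20,0],[0.66,0,0,-60,0],[0.66,0,0,-110,0],[0.66,0,0,-120,0]]}}

```text
clock: 13.82
eef_pos: [632.5, 212.7, 156.8]
eef_rot: [3.135, -0.003, 1.4]
wrist_force: [-0.1, -0.1, -1.3]
finger_gap: 62.0
finger_force: 0.0
```

```bash
python3 -c "
from h import *
look('w4.png',['large_pot_mid','small_pot_mid'],30)
print(go(447,-20,150,np.radians(85)))"
```

```text
tcp [632.15186145 212.62931413 155.74152167] 80.21099583844679 cam [645.37498551 287.99080056 350.16752433] ax [-0.0387407  -0.25951277 -0.96496232]
large_pot_mid 0.78 [314. 185.  51.  59.] cen 314 185 [632.3494735  210.71172722  30.        ] col [189. 194. 200.]
small_pot_mid 0.85 [312. 116.  35.  31.] cen 312 116 [642.56395061 276.59545011  30.        ] col [201. 207. 217.]
small_pot_mid 0.8 [153. 197.  48.  38.] cen 152 196 [470.98071564 227.72188962  30.        ] col [ 51. 132.  68.]
small_pot_mid 0.72 [ 79. 237.  56.  38.] cen 79 237 [384.08564255 197.94503839  30.        ] col [ 44. 118.  59.]
small_pot_mid 0.56 [159.  98.  49.  38.] cen 158 96 [505.18829751 318.73298601  30.        ] col [ 59. 140.  76.]
[-260.2 -141.8    1.4   -4.8]
```

{"api": "arm_command", "payload": {"steps": [[0.55,-40,-22,0,-2],[0.55,-90,-49,0,-4],[0.55,-142,-77,0,-5],[0.55,-194,-106,0,-5],[0.55,-240,-131,0,-5],[0.55,-260,-142,0,-5],[0.55,-260,-142,0,-5],[0.55,-260,-142,0,-5]]}}

```text
clock: 14.98
eef_pos: [447.2, -19.3, 150.6]
eef_rot: [-3.141, -0.0, 1.487]
wrist_force: [-0.2, -0.4, -0.6]
finger_gap: 51.8
finger_force: 0.0
```

```bash
python3 - <<'E'
from h import *
np.set_printoptions(precision=1,suppress=True)
c=look('w5.png',['guard_mid'],32)
t=imaging.camera("top");r=near(t,'guard_mid',(324,231)) or near(t,'guard_mid',(324,231),find_in);s=imaging.camera("scene");q=near(s,'guard_mid',(327,197)) or near(s,'guard_mid',(327,197),find_in)
d=near(c,'guard_mid',(316,185),r=60)
print(tri(*zip(*[(k,x["rect"][:2]) for k,x in((c,d),(t,r),(s,q)) if x])))
E
```

```text
tcp [447.3 -19.1 150.7] 85.25107569440567 cam [454.8  57.2 343.8] ax [-0.  -0.3 -1. ]
guard_mid 0.79 [316. 177.  36.  41.] cen 317 177 [450.6 -11.6  32. ] col [185. 184. 177.]
[448.9 -11.2  31.5]
```

View pics/w5.png

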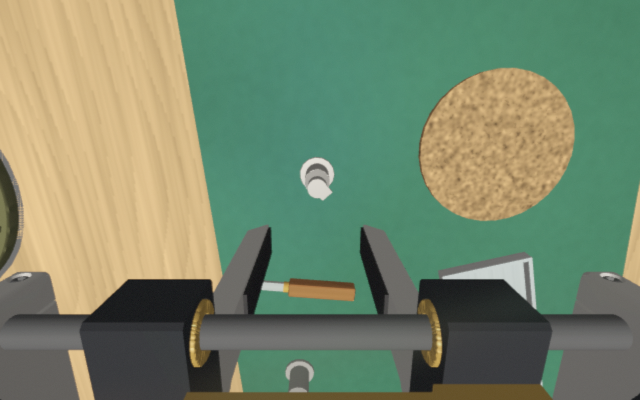

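The guard's foot disc is centred near (317,174) and its cap is at (318,188).

```bash
python3 - <<'E'
from h import *
c=imaging.camera("wrist")
p=at(c,317,174,4);print(p,at(c,317,188,64))
print(go(450,-14.5,27,np.radians(85.2)))
E
```

```text
[450.06116132 -15.36064541   4.        ] [449.83390374 -15.04704079  64.        ]
[  5.3   2.6 124.1   0. ]
```

{"api": "arm_command", "payload": {"steps": [[0.55,5,2.5,20,0],[0.55,5,2.5,60,0],[0.55,5,2.5,95,0],[0.55,5,2.5,115,0],[0.55,5,2.5,123.5,0],[0.55,5,2.5,123.5,0],[0.1,5,2.5,123.5,0],[0.1,5,2.5,123.5,0],[0.1,5,2.5,123.5,0],[0.1,5,2.5,123.5,0],[0.1,5,2.5,123.5,0],[0.1,5,2.5,118,0],[0.1,5,2.5,100,0],[0.1,5,2.5,75,0],[0.1,5,2.5,63,0],[0.1,5,2.5,63,0]], "force": 14}}

```text
clock: 17.42
eef_pos: [450.2, -15.0, 88.6]
eef_rot: [3.14, 0.0, 1.487]
wrist_force: [0.0, -0.5, -1.5]
finger_gap: 19.7
finger_force: 13.9
```

```bash
python3 -c "
from h import *
print(go(628,29,45.5,np.radians(85.2)))"
```

```text
[ 58.8 173.5  43.1   0. ]
```

```bash
python3 - <<'E'
from h import *
c=imaging.camera("wrist");save(c,"g1.png",(220,120,420,320),2)
s=imaging.camera("scene");q=proj(s,np.array([450,-15,90.]));x,y=map(int,q);save(s,"g2.png",(x-50,y-50,x+50,y+50),4)
a,b=cv2.imread("pics/g1.png"),cv2.imread("pics/g2.png");cv2.imwrite("pics/g.png",np.hstack([a,b]))
E
```

```text
(no output)
```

View pics/g.png

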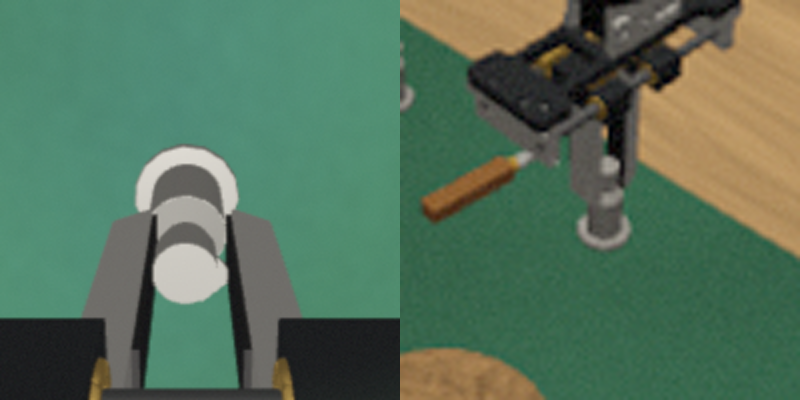

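```bash
python3 - <<'E'
from h import *
np.set_printoptions(precision=1,suppress=True)
c=imaging.camera("wrist");s=imaging.camera("scene");st=monitor.read_state();print(st["eef_pos"],c["mtx"][0,0],st["finger_gap"])
q=proj(s,np.array([450,-15,90.]));x,y=map(int,q)
for n,a,b in(("foot top",(187,196),(204,231)),("cap",(188,272),(208,165))):
    ua=np.array(a)/2+[220,120];ub=np.array(b)/4+[x-50,y-50]
    X=tri([c,s],[ua,ub]);print(n,X,proj(c,X)-ua,proj(s,X)-ub)
V=c["view"]
print("foot depth",c["mtx"][0,0]*36/51, "point",at(c,313.5,218,0))
for z in(60,50,40,30):
    p=at(c,313.5,218,z);print(z,p,"depth",(V[:3,:3]@p+V[:3,3])[2])
# where pads appear
for dz in(0,-19):
  for sx in(-1,1):
    print(dz,sx,(proj(c,st["eef_pos"]+[sx*10*.997,-sx*10*.083,dz])-[220,120])*2)
E
```

```text
[449.4 -15.   87.4] 331.1507707924606 19.724497156669678
foot top [448.9 -14.6  63.4] [-0.5 -1.3] [-0.3 -0.2]
cap [450.  -11.7 128.8] [-0.4 -1.4] [-0.2 -0.2]
foot depth 233.7534852652663 point [446.9 -38.    0. ]
60 [449.1 -16.7  60. ] depth 233.63142197445535
50 [448.7 -20.3  50. ] depth 244.21904126426185
40 [448.3 -23.8  40. ] depth 254.80666055406834
30 [448.  -27.4  30. ] depth 265.39427984387487
0 -1 [155.1 220.1]
0 1 [219.2 220.1]
-19 -1 [158.1 199.3]
-19 1 [217.  199.3]
```

The guard is held upright and centred: foot top at z≈62, cap ≈127, base ≈27 mm below the TCP. I'll carry it to the cork.

{"api": "arm_command", "payload": {"steps": [[0.1,6,18,0,0],[0.1,16,48,0,0],[0.1,29,86,0,0],[0.1,42,124,0,0],[0.1,53,155,0,0],[0.1,58,170,0,0],[0.1,59,173,0,0],[0.1,59,173,12,0],[0.1,59,173,28,0],[0.1,59,173,37,0],[0.1,59,173,40,0],[0.1,59,173,41,0],[0.1,59,173,41,0]]}}

```text
clock: 19.25
eef_pos: [627.4, 29.3, 47.5]
eef_rot: [3.141, -0.0, 1.487]
wrist_force: [1.1, 0.7, 0.2]
finger_gap: 19.6
finger_force: 14.0
```

{"api": "arm_command", "payload": {"steps": [[0.1,0,0,1,0],[0.1,0,0,2,0],[0.1,0,0,2,0]]}}

```text
clock: 19.62
eef_pos: [627.4, 29.4, 45.8]
eef_rot: [3.141, -0.0, 1.487]
wrist_force: [-1.1, 0.6, 4.5]
finger_gap: 19.8
finger_force: 14.1
```

{"api": "arm_command", "payload": {"steps": [[0.25,0,0,0,0],[0.35,0,0,0,0],[0.5,0,0,0,0],[0.5,0,0,0,0],[0.5,0,0,-15,0],[0.5,0,0,-50,0],[0.5,0,0,-95,0],[0.5,0,0,-110,0],[0.5,0,0,-110,0]]}}

```text
clock: 20.75
eef_pos: [627.4, 29.4, 155.9]
eef_rot: [3.14, -0.0, 1.487]
wrist_force: [-1.1, -0.6, -0.2]
finger_gap: 47.1
finger_force: 0.0
```

```bash
python3 - <<'E'
from h import *
np.set_printoptions(precision=1,suppress=True)
c=look('w6.png',['guard_mid'],50)
print(go(409,-262,155,np.radians(70)))
E
```

```text
tcp [626.9  29.3 154.5] 85.20553005013437 cam [634.6 105.9 349.1] ax [-0.  -0.3 -1. ]
guard_mid 0.58 [314. 187.  38.  45.] cen 314 185 [627.5  32.4  50. ] col [189. 186. 178.]
[-308.5 -192.5   -1.3   15.2]
```

{"api": "arm_command", "payload": {"steps": [[0.55,-40,-25,0,2],[0.55,-90,-56,0,5],[0.55,-144,-90,0,8],[0.55,-198,-124,0,11],[0.55,-252,-157,0,14],[0.55,-292,-182,0,15],[0.55,-308,-192.5,0,15],[0.55,-308,-192.5,0,15],[0.55,-308,-192.5,0,15]]}}

```text
clock: 21.98
eef_pos: [409.8, -260.8, 154.4]
eef_rot: [-3.14, -0.0, 1.226]
wrist_force: [0.5, -0.3, 0.5]
finger_gap: 51.9
finger_force: 0.0
```

```bash
python3 - <<'E'
from h import *
np.set_printoptions(precision=1,suppress=True)
c=look('w7.png',['wizard_mid'],37)
save(c,'w7.png')
E
```

```text
tcp [ 410.  -260.7  154.6] 70.2580846985268 cam [ 437.2 -188.7  347.6] ax [-0.1 -0.2 -1. ]
wizard_mid 0.77 [313. 187.  34.  41.] cen 314 185 [ 409.1 -260.7   37. ] col [169. 168. 161.]
```

View pics/w7.png

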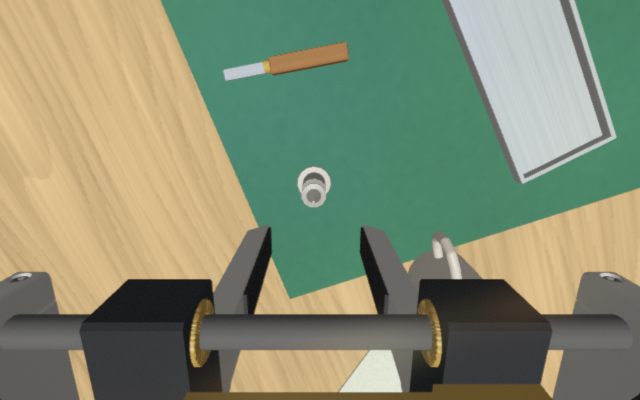

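The wizard's foot is centred at (314,183) and its hat tip is at (314,197), between the finger lines. The file is clear, at (290,60).

```bash
python3 - <<'E'
from h import *
np.set_printoptions(precision=1,suppress=True)
c=imaging.camera("wrist")
a=at(c,314,183,5);print(a,at(c,314,197,74))
t=imaging.camera("top");r=near(t,'wizard_mid',(420,250));w=near(c,'wizard_mid',(314,187))
if r: print(tri([c,t],[w["rect"][:2],r["rect"][:2]]))
print(go(a[0],a[1],27,np.radians(70.2)))
# file from wrist
for d in trace(c,'file_mid')[:1]:
    m=d["region"].astype(np.uint8);b=cv2.boxPoints(cv2.minAreaRect(max(cv2.findContours(m,0,1)[0],key=cv2.contourArea)))
    q=np.array([at(c,*k,8)[:2] for k in b]);print(d["p"],q)
E
```

```text
[ 407.6 -265.8    5. ] [ 409.4 -261.9   74. ]
[ 407.8 -259.3   41.2]
[ -5.2  -0.5 128.1   0.1]
0.86 [[ 363.2 -125. ]
 [ 483.6 -145.6]
 [ 481.5 -163.8]
 [ 359.2 -143.2]]
```

{"api": "arm_command", "payload": {"steps": [[0.55,-3,-0.5,20,0],[0.55,-3,-0.5,60,0],[0.55,-3,-0.5,98,0],[0.55,-3,-0.5,119,0],[0.55,-3,-0.5,127,0],[0.55,-3,-0.5,127,0],[0.1,-3,-0.5,127,0],[0.1,-3,-0.5,127,0],[0.1,-3,-0.5,127,0],[0.1,-3,-0.5,127,0],[0.1,-3,-0.5,127,0],[0.1,-3,-0.5,121,0],[0.1,-3,-0.5,103,0],[0.1,-3,-0.5,78,0],[0.1,-3,-0.5,66,0],[0.1,-3,-0.5,66,0]], "force": 14}}

```text
clock: 24.32
eef_pos: [408.3, -264.3, 89.6]
eef_rot: [3.14, 0.0, 1.225]
wrist_force: [-0.2, 0.1, -0.3]
finger_gap: 21.1
finger_force: 14.0
```

```bash
python3 - <<'E'
from h import *
np.set_printoptions(precision=1,suppress=True)
print(go(628,-33,46,np.radians(85.2)))
c=imaging.camera("wrist");save(c,"v1.png",(220,120,420,320),2)
E
```

```text
[292.  128.3  43.6 -15. ]
```

View pics/v1.png

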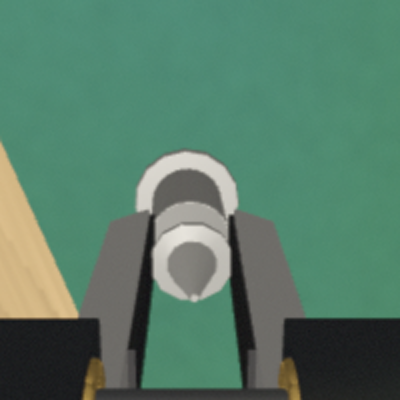

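The wizard is held upright and centred, hat tip at crop px (193,297).

{"api": "arm_command", "payload": {"steps": [[0.1,20,9,0,-1],[0.1,56,25,0,-3],[0.1,100,44,0,-6],[0.1,145,64,0,-9],[0.1,190,84,0,-12],[0.1,232,102,0,-15],[0.1,265,116,0,-15],[0.1,286,126,0,-15],[0.1,292,128,0,-15],[0.1,292,128,0,-15],[0.1,292,128,12,-15],[0.1,292,128,28,-15],[0.1,292,128,37,-15],[0.1,292,128,40,-15],[0.1,292,128,41.5,-15],[0.1,292,128,42.5,-15],[0.1,292,128,42.5,-15]]}}

```text
clock: 26.5
eef_pos: [627.6, -32.7, 46.9]
eef_rot: [3.141, -0.0, 1.487]
wrist_force: [0.4, 0.0, -1.1]
finger_gap: 21.2
finger_force: 14.0
```

{"api": "arm_command", "payload": {"steps": [[0.1,0,0,1,0],[0.1,0,0,1.5,0],[0.1,0,0,1.5,0]]}}

```text
clock: 26.88
eef_pos: [627.9, -32.8, 46.3]
eef_rot: [3.14, 0.0, 1.487]
wrist_force: [-2.7, 1.2, 7.7]
finger_gap: 21.1
finger_force: 14.0
```

{"api": "arm_command", "payload": {"steps": [[0.25,0,0,0,0],[0.35,0,0,0,0],[0.5,0,0,0,0],[0.5,0,0,0,0],[0.5,0,0,-15,0],[0.5,0,0,-50,0],[0.5,0,0,-95,0],[0.5,0,0,-110,0],[0.5,0,0,-110,0]]}}

```text
clock: 28.0
eef_pos: [627.7, -32.8, 156.0]
eef_rot: [3.14, 0.0, 1.487]
wrist_force: [0.6, -0.6, -1.2]
finger_gap: 46.9
finger_force: 0.0
```

```bash
python3 - <<'E'
from h import *
np.set_printoptions(precision=1,suppress=True)
c=look('w8.png',['wizard_mid','guard_mid'],55)
# file x axis points to -x (angle ~170); close across: tool y angle 80.4 -> yaw 170.4 or -9.6
print(go(438,-147,120,np.radians(-9.6)), monitor.read_state()["joints"])
E
```

```text
tcp [627.1 -32.7 154.4] 85.20738449131342 cam [634.9  43.8 349.1] ax [-0.  -0.3 -1. ]
wizard_mid 0.78 [313. 187.  34.  41.] cen 313 186 [627.  -29.5  55. ] col [176. 173. 166.]
guard_mid 0.58 [308. 120.  40.  37.] cen 308 119 [627.3  30.8  55. ] col [216. 212. 203.]
[-129.7 -178.6   33.5  -85.2] [-0.1  0.5  1.3 -0.   1.3 -0. ]
```

{"api": "arm_command", "payload": {"steps": [[0.4,-15,-20,0,-10],[0.4,-32,-44,0,-20],[0.4,-50,-69,0,-30],[0.4,-68,-94,0,-40],[0.4,-86,-118,0,-50],[0.4,-104,-143,10,-60],[0.4,-120,-165,20,-70],[0.4,-129,-177,30,-80],[0.4,-130,-179,34,-85],[0.4,-130,-179,34,-85],[0.4,-130,-179,34,-85]]}}

```text
clock: 29.52
eef_pos: [438.2, -147.2, 120.8]
eef_rot: [3.141, -0.001, 2.969]
wrist_force: [0.5, 0.2, -0.2]
finger_gap: 37.7
finger_force: 0.0
```

```bash
python3 - <<'E'
from h import *
np.set_printoptions(precision=1,suppress=True)
c=imaging.camera("wrist");save(c,"w9.png");print(monitor.read_state()["eef_pos"])
t=imaging.camera("top");s=imaging.camera("scene");uv=[]
for k,e in((c,(316,180)),(t,(374,242)),(s,(297,177))):
    d=near(k,'file_mid',e,r=80)
    if not d: print("miss");continue
    m=d["region"].astype(np.uint8);print(d["rect"]);M=cv2.moments(m,True);uv.append((k,(M["m10"]/M["m00"],M["m01"]/M["m00"])))
    if k is c:
        b=cv2.boxPoints(cv2.minAreaRect(max(cv2.findContours(m,0,1)[0],key=cv2.contourArea)));print(b,[at(c,*x,10)[:2] for x in b])
if len(uv)>1: print(tri(*zip(*uv)))
E
```

```text
[ 438.3 -147.2  121. ]
[314.4, 166.7, 15.7, 131.7]
[[307. 102.]
 [324. 102.]
 [324. 230.]
 [307. 230.]] [array([ 361.5, -141.5]), array([ 364.1, -126.7]), array([ 483.6, -146.6]), array([ 480.8, -163.1])]
miss
[298.5, 175.1, 30.8, 22.3]
[ 427.  -146.8    8.3]
```

View pics/w9.png

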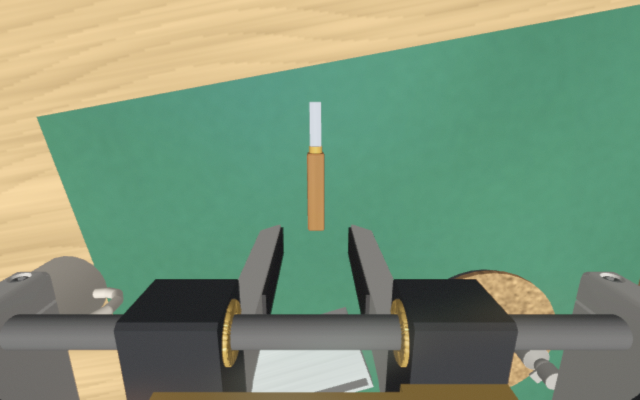

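The file lies along the tool's axis at column 316, handle rows 152–230, centred between the fingers. I'll take it.

{"api": "arm_command", "payload": {"steps": [[0.4,0,0,40,0],[0.4,0,0,75,0],[0.4,0,0,94,0],[0.4,0,0,98,0],[0.4,0,0,98,0],[0.05,0,0,98,0],[0.05,0,0,98,0],[0.05,0,0,98,0],[0.05,0,0,98,0],[0.05,0,0,92,0],[0.05,0,0,70,0],[0.05,0,0,40,0],[0.05,0,0,30,0],[0.05,0,0,30,0]], "force": 25}}

```text
clock: 31.58
eef_pos: [438.4, -147.4, 91.3]
eef_rot: [-3.141, 0.001, 2.971]
wrist_force: [-0.7, -0.0, -0.2]
finger_gap: 4.6
finger_force: 0.0
```

```bash
python3 - <<'E'
from h import *
np.set_printoptions(precision=1,suppress=True)
u=np.array([np.cos(np.radians(99.7)),np.sin(np.radians(99.7))]) # file x (blade) direction after placing
p=np.array([640.5,-229.5])-15*u
print(p,go(*p,27,np.radians(99.7)),monitor.read_state()["finger_gap"])
E
```

```text
[ 643.  -244.3] [-218.2  -60.6   64.3   70.5] 4.638206887398325
```

{"api": "arm_command", "payload": {"steps": [[0.4,0,0,-30,0],[0.4,0,0,-30,0],[0.4,0,0,-30,0]]}}

```text
clock: 31.95
eef_pos: [437.7, -147.1, 119.8]
eef_rot: [3.141, -0.002, 2.971]
wrist_force: [-0.5, -0.1, 0.1]
finger_gap: 31.3
finger_force: 0.0
```

```bash
python3 - <<'E'
from h import *
np.set_printoptions(precision=1,suppress=True)
c=imaging.camera("wrist");save(c,"w10.png");print(monitor.read_state()["eef_pos"])
d=near(c,'file_mid',(316,180),r=120)
if d:
    print(d["rect"]);m=d["region"].astype(np.uint8)
    b=cv2.boxPoints(cv2.minAreaRect(max(cv2.findContours(m,0,1)[0],key=cv2.contourArea)));print(b,[at(c,*x,10)[:2] for x in b])
E
```

```text
[ 437.6 -147.1  119.8]
```

View pics/w10.png

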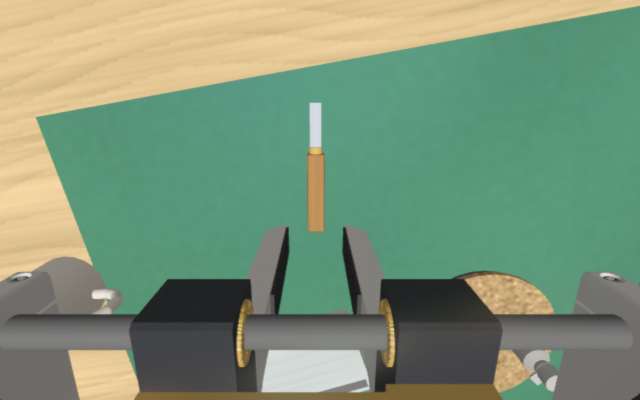

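The fingers closed without holding the file, and it hasn't moved. I'll go lower with more force and read the gap before lifting.

{"api": "arm_command", "payload": {"steps": [[0.4,0,0,40,0],[0.4,0,0,75,0],[0.4,0,0,93,0],[0.4,0,0,98.5,0],[0.4,0,0,98.5,0],[0.4,0,0,98.5,0]], "force": 35}}

```text
clock: 32.8
eef_pos: [438.6, -147.5, 23.3]
eef_rot: [-3.141, 0.001, 2.971]
wrist_force: [-0.6, 0.8, 0.3]
finger_gap: 37.5
finger_force: 0.0
```

{"api": "arm_command", "payload": {"steps": [[0.05,0,0,0,0],[0.05,0,0,0,0],[0.05,0,0,0,0],[0.05,0,0,0,0],[0.05,0,0,0,0]]}}

```text
clock: 33.42
eef_pos: [438.2, -147.3, 22.6]
eef_rot: [-3.142, -0.0, 2.971]
wrist_force: [0.5, -0.1, 0.6]
finger_gap: 4.6
finger_force: 0.0
```

```bash
python3 - <<'E'
from h import *
c=imaging.camera("wrist");save(c,"f1.png",(216,100,416,300),2)
s=imaging.camera("scene");x,y=map(int,proj(s,np.array([438,-147,20.])));save(s,"f2.png",(x-50,y-50,x+50,y+50),4)
cv2.imwrite("pics/f.png",np.hstack([cv2.imread("pics/f1.png"),cv2.imread("pics/f2.png")]))
E
```

```text
(no output)
```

View pics/f.png

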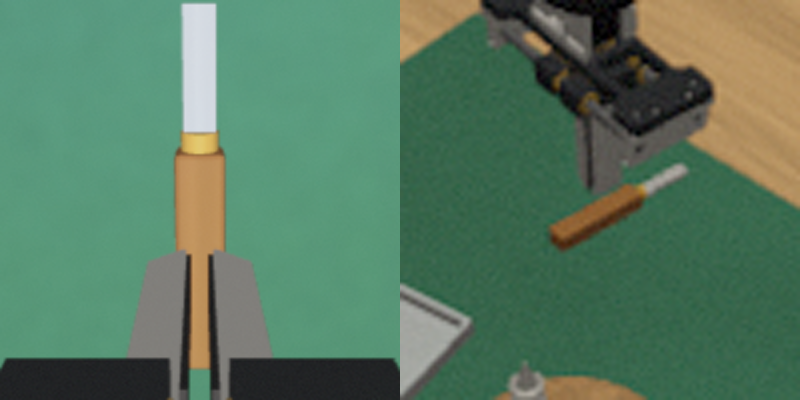

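The picture shows the fingertips above the handle at crop px (200,255), not beside it. I'll work out their true height.

```bash
python3 - <<'E'
from h import *
np.set_printoptions(precision=1,suppress=True)
c=imaging.camera("wrist");st=monitor.read_state();a=st["eef_rot"][2];tx=np.array([np.cos(a),np.sin(a),0])
for z in range(0,50,5):
    p=at(c,316,227,z);print(z,p,"toolx",(p-st["eef_pos"])@tx)
s=imaging.camera("scene");x,y=map(int,proj(s,np.array([438,-147,20.])))
u=np.array([200,192])/4+[x-50,y-50]
print("scene tip at", [(z,at(s,*u,z)) for z in(0,10,20,30)])
E
```

```text
0 [ 445.5 -148.4    0. ] toolx -7.355585185925072
5 [ 443.6 -148.1    5. ] toolx -5.415311530288442
10 [ 441.7 -147.8   10. ] toolx -3.475037874651863
15 [ 439.7 -147.5   15. ] toolx -1.534764219015232
20 [ 437.8 -147.1   20. ] toolx 0.4055094366213987
25 [ 435.9 -146.8   25. ] toolx 2.345783092258034
30 [ 434.  -146.5   30. ] toolx 4.286056747894665
35 [ 432.1 -146.2   35. ] toolx 6.226330403531295
40 [ 430.2 -145.9   40. ] toolx 8.16660405916793
45 [ 428.3 -145.6   45. ] toolx 10.106877714804561
scene tip at [(0, array([ 414.9, -170.3,    0. ])), (10, array([ 422.2, -163.1,   10. ])), (20, array([ 429.5, -156. ,   20. ])), (30, array([ 436.7, -148.8,   30. ]))]
```

Both views put the fingertips well above where the text implies, roughly z 27–35 at this pose. I'll reopen and feel my way down.

{"api": "arm_command", "payload": {"steps": [[0.4,0,0,0,0],[0.4,0,0,0,0],[0.4,0,0,0,0],[0.4,0,0,3,0],[0.4,0,0,6,0],[0.4,0,0,9,0],[0.4,0,0,9,0]]}}

```text
clock: 34.5
eef_pos: [438.0, -147.3, 13.4]
eef_rot: [3.141, -0.001, 2.971]
wrist_force: [-0.2, -0.4, -0.5]
finger_gap: 37.6
finger_force: 0.0
```

{"api": "arm_command", "payload": {"steps": [[0.4,0,0,2,0],[0.4,0,0,4,0],[0.4,0,0,4,0]]}}

```text
clock: 34.88
eef_pos: [438.1, -147.3, 9.5]
eef_rot: [3.142, -0.0, 2.971]
wrist_force: [0.4, -0.2, -0.4]
finger_gap: 37.5
finger_force: 0.0
```

{"api": "arm_command", "payload": {"steps": [[0.4,0,0,2,0],[0.4,0,0,4,0],[0.4,0,0,4,0]]}}

```text
clock: 35.25
eef_pos: [438.1, -147.3, 5.5]
eef_rot: [3.142, -0.0, 2.971]
wrist_force: [-0.2, 0.5, 0.0]
finger_gap: 37.7
finger_force: 0.0
```

{"api": "arm_command", "payload": {"steps": [[0.05,0,0,0,0],[0.05,0,0,0,0],[0.05,0,0,0,0],[0.05,0,0,0,0],[0.05,0,0,0,0]], "force": 10}}

```text
clock: 35.88
eef_pos: [438.2, -147.3, 5.6]
eef_rot: [-3.142, 0.0, 2.971]
wrist_force: [0.6, 0.3, -0.5]
finger_gap: 4.7
finger_force: 0.0
```

Still nothing at TCP z 5.6, so I'll open and go on down.

{"api": "arm_command", "payload": {"steps": [[0.4,0,0,0,0],[0.4,0,0,0,0],[0.4,0,0,0,0],[0.4,0,0,2,0],[0.4,0,0,4,0],[0.4,0,0,4,0]]}}

```text
clock: 36.62
eef_pos: [438.1, -147.3, 1.4]
eef_rot: [3.142, -0.0, 2.971]
wrist_force: [-0.4, -0.4, 0.3]
finger_gap: 37.3
finger_force: 0.0
```

```bash
python3 - <<'E'
from h import *
c=imaging.camera("wrist");save(c,"f3.png",(216,100,416,300),2)
s=imaging.camera("scene");x,y=map(int,proj(s,np.array([438,-147,20.])));save(s,"f4.png",(x-50,y-50,x+50,y+50),4)
cv2.imwrite("pics/ff.png",np.hstack([cv2.imread("pics/f3.png"),cv2.imread("pics/f4.png")]))
E
```

```text
(no output)
```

View pics/ff.png

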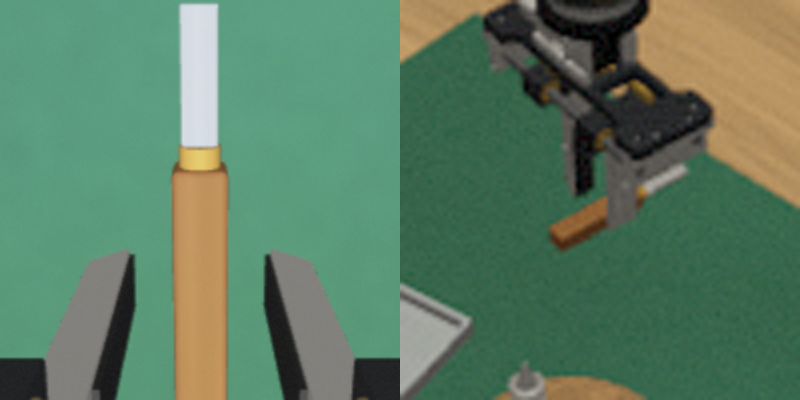

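{"api": "arm_command", "payload": {"steps": [[0.4,0,0,1.5,0],[0.4,0,0,3,0],[0.4,0,0,3,0]]}}

```text
clock: 37.1
eef_pos: [438.1, -147.3, -1.5]
eef_rot: [3.142, -0.0, 2.971]
wrist_force: [0.3, -0.0, -0.6]
finger_gap: 37.8
finger_force: 0.0
```

{"api": "arm_command", "payload": {"steps": [[0.05,0,0,0,0],[0.05,0,0,0,0],[0.05,0,0,0,0],[0.05,0,0,0,0],[0.05,0,0,0,0]], "force": 12}}

```text
clock: 37.72
eef_pos: [438.2, -147.4, -1.3]
eef_rot: [-3.142, 0.0, 2.971]
wrist_force: [-0.7, 0.2, 1.4]
finger_gap: 15.4
finger_force: 12.0
```

It grips now with gap 15.4. I'll deepen the grip by 6 mm so it holds firmly.

{"api": "arm_command", "payload": {"steps": [[0.3,0,0,0,0],[0.3,0,0,0,0],[0.3,0,0,2,0],[0.3,0,0,4,0],[0.3,0,0,6,0],[0.3,0,0,6,0]]}}

```text
clock: 38.48
eef_pos: [438.1, -147.3, -7.5]
eef_rot: [3.142, -0.0, 2.971]
wrist_force: [-0.0, -0.3, 0.3]
finger_gap: 28.3
finger_force: 0.0
```

{"api": "arm_command", "payload": {"steps": [[0.05,0,0,0,0],[0.05,0,0,0,0],[0.05,0,0,0,0],[0.05,0,0,0,0],[0.05,0,0,-6,0],[0.05,0,0,-25,0],[0.05,0,0,-50,0],[0.05,0,0,-60,0],[0.05,0,0,-60,0]], "force": 25}}

```text
clock: 39.6
eef_pos: [438.4, -147.4, 53.0]
eef_rot: [-3.141, 0.001, 2.971]
wrist_force: [0.4, -0.4, -0.3]
finger_gap: 15.5
finger_force: 25.0
```

```bash
python3 - <<'E'
from h import *
np.set_printoptions(precision=1,suppress=True)
print(go(643,-244.3,-3,np.radians(99.7)),monitor.read_state()["finger_gap"])
c=imaging.camera("wrist")
d=near(c,'file_mid',(316,180),r=80)
if d: print(d["rect"])
E
```

```text
[-218.1  -60.7   56.    70.5] 15.530343136754356
[316.1, 204.8, 29.5, 211.3]
```

{"api": "arm_command", "payload": {"steps": [[0.05,-20,-6,0,6],[0.05,-50,-14,0,15],[0.05,-80,-22,0,25],[0.05,-112,-31,0,35],[0.05,-144,-40,0,45],[0.05,-176,-49,0,55],[0.05,-202,-56,0,65],[0.05,-216,-60,0,70],[0.05,-218,-60.5,0,70.5],[0.05,-218,-60.5,0,70.5],[0.05,-218,-60.5,20,70.5],[0.05,-218,-60.5,42,70.5],[0.05,-218,-60.5,52,70.5],[0.05,-218,-60.5,55,70.5],[0.05,-218,-60.5,56,70.5],[0.05,-218,-60.5,56,70.5]]}}

```text
clock: 41.7
eef_pos: [643.0, -244.2, -2.9]
eef_rot: [3.141, 0.0, 1.74]
wrist_force: [-0.5, 0.2, -0.8]
finger_gap: 15.8
finger_force: 25.0
```

{"api": "arm_command", "payload": {"steps": [[0.05,0,0,0.7,0],[0.05,0,0,0.7,0],[0.35,0,0,0.7,0],[0.35,0,0,0.7,0],[0.35,0,0,0.7,0],[0.35,0,0,-20,0],[0.35,0,0,-70,0],[0.35,0,0,-130,0],[0.35,0,0,-190,0],[0.35,-20,0,-230,0],[0.35,-20,0,-240,0],[0.35,-20,0,-240,0]]}}

```text
clock: 43.2
eef_pos: [646.0, -263.4, 236.7]
eef_rot: [3.141, 0.0, 1.74]
wrist_force: [-0.6, -0.0, -0.2]
finger_gap: 33.0
finger_force: 0.0
```

```bash
python3 - <<'E'
from h import *
np.set_printoptions(precision=1,suppress=True)
s=imaging.camera("scene");t=imaging.camera("top")
a=cv2.resize(s["img"][110:350,190:510,::-1],(400,300),interpolation=3);b=cv2.resize(t["img"][110:310,130:530,::-1],(400,200),interpolation=3)
save(s,"end.png",(190,110,510,350),2.4)
c=look("w11.png",["file_mid","file_tray"],10,False)
for n,e in(("file_tray",(224,204)),("file_mid",(224,204)),("wizard_mid",(270,240)),("guard_mid",(290,235))):
    d=near(s,n,e,r=35)
    if d: print(n,d["rect"],at(s,*d["rect"][:2],12))
E
```

```text
tcp [ 645.7 -263.1  234.9] 99.72706290399258 cam [ 634.1 -187.6  428.2] ax [ 0.  -0.3 -1. ]
file_mid 0.82 [317. 135.  12. 102.] cen 316 140 [ 641.8 -232.3   10. ] col [170. 143. 114.]
file_tray 0.8 [318. 134.  84. 166.] cen 317 131 [ 641.2 -220.7   10. ] col [186. 193. 204.]
file_tray [223.0, 204.9, 76.0, 50.2] [ 647.  -222.6   12. ]
file_mid [224.7, 204.1, 78.8, 50.5] [ 641.9 -221.4   12. ]
wizard_mid [277.5, 228.8, 16.7, 23.6] [607.4 -49.7  12. ]
guard_mid [296.2, 241.6, 18.6, 25.1] [605.7  16.6  12. ]
```

View pics/end.png

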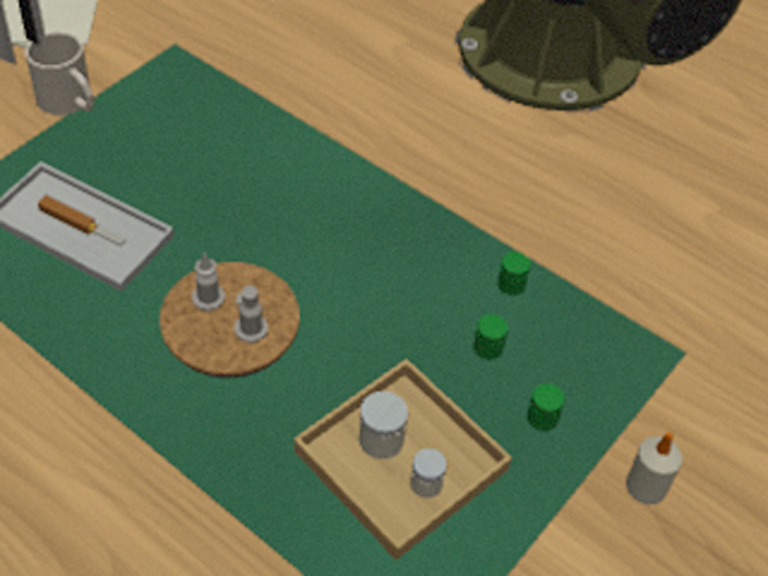

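All five are placed: the pots upright at (383,420) and (428,472), the figures on the cork at (208,285) and (250,315), and the file along the tray at (80,220). The glue and mug haven't moved.

```bash
python3 -c "
from h import *
print(job.sign_off())"
```

```text
the job is handed in; nothing more can be done
None
```

I handed in the job: both pots stand in the plywood tray, both figures stand on the cork, the file lies along the aluminium tray, and the glue and mug are where they were; the sign-off gave no verdict.

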